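Pin the padding press shut

ROBOT

A 6-joint arm with a two-finger parallel gripper is mounted at the origin on a cart in front of the work surface, level with it; the furniture and walls round the work are solid. World frame = base frame: x ahead of the robot, y to its left, z up, the work surface at z = 0. Lengths are in m, angles in rad, forces in N, time in s.
With the tool pointing down it reaches from about 0.275 to 0.825 m from the base axis. Payload 5.2 kg.
Tool frame: the origin (TCP) lies at the very end of the fingers, on their centre line; the grasp point (between the pads) lies 19 mm behind it; z points along the fingers, y is the line along which they close (so a half turn about z gives the same grasp; the last joint's range is limited). The gripper opens to 93 mm and grips with 3 to 60 N. Pads are 15 mm wide; open, the fingers measure 128 mm over their backs; the gripper's body (75 mm by 188 mm) begins 65 mm behind the grasp point.
Start: joints at [-1.509, 0.259, 1.535, -0, 1.348, -0.203], TCP at [0.144, -0.531, 0.219] pointing down, gripper open.
Joint ranges: [-3.14, 3.14], [-0.91, 2.08], [0.19, 2.58], [-1.22, 4.36], [0.22, 2.71], [-3.12, 3.12]. Speed limits (rad/s): [2.57, 2.57, 3.14, 3.14, 3.14, 3.14].

INTERFACE

Orientations are given as a rotation vector (axis times angle).
In Python, from cell import r gives the robot as it stands.
- The arm moves only by the shell command python3 -m pendant 'ROWS'. ROWS is a JSON object of lists of equal length, an entry for each row: "travel": the shift along the tool's x, y, z in m, a list of three; "yaw": the turn about the tool's z in rad; "jaw": the gripper's target within -1 to 1 (shut at 1, half-way at 0, fully open at -1). A call has 1 to 12 rows; each row shifts and turns the commanded pose from where the row before left it, along the tool's axes as they then stand; what a row does not reach is not made up. A row lasts 1/8 s, in which the tool goes at most 62.5 mm and 10.7 degrees, less where a joint would pass 70% of its speed; a pose out of reach is approached as far as the arm can. A call with a gripper value outside its range is refused whole. The fingers move at their own pace and stop on an object; the grip force is fixed at half the most. Time passes only in rows, so rows that do not move let the fingers close. It gives the time, the measured TCP pose, the force, the opening and the grip force at its end, in the units of the state.
- r.get_state(): the state, without advancing time (a new reading comes with each control period).
- r.read_camera(name): name is "scene" or "top" or "wrist"; returns (picture, depth): 480x640x3 uint8, red, green, blue; 480x640 float32, m along the optical axis (not along the pixel's ray), 0 where there is no reading.
- r.calibration(name): a dict with "K" (3x3 intrinsics, pixels), "xyz" and "orientation" of the camera in the world. Camera axes: x right, y down, z forward; pixel columns grow to the right and rows downward; lengths in m; the calibration is good to about 2 mm. A picture is of the moment at which its call begins: read the wrist's pose just before it. calibration takes no time and is no camera call; for the wrist camera it gives the pose at the moment of the call.
- r.sign_off(): hands the job in; it is judged then, once.
The state is a dict: "time": time; "joints": joint angles; "qd": joint speeds; "joint_efforts": joint torques, N m; "position": TCP position; "tcp_rot": TCP orientation; "contact_force": force on the tool from outside, world axes, zero at the start; "wrist_torque": the same for the moment, N m; "finger_gap": opening from 0.0 (shut) to 1.0 (fully open); "grip_force": force on a finger pad.
Only numpy, scipy, OpenCV 4.12 (cv2) and the standard library are available. Lean on these libraries where they do the work, as an engineer would, in place of code of your own. Each camera call takes 0.05 s, during which the arm holds its last target. There are 200 camera calls.

TASK

Lower the hold-down bar of the padding press onto the card stack, all the way down, and lock it there: push the longer of the two lock pins fully home through the cheeks and the bar's end, until its collar meets the cheek. Let go of it, and leave the shorter pin, the stand magnifier and the small yellow packet where they are.

Things in the scene. Friction and masses are not known exactly. Their poses are not given: they have to be found in the camera images.
- press: Padding press, fixed, at the robot's left. Origin on the table below the lock hole; x along the hole, roughly ahead (yaw -0.35 to 0.1 rad); y toward the hinge end. Grey base 110 (x) x 300 mm (y -50 to 250), 16 thick. At the lock end two steel cheeks, y -30 to 30, top z 108, inner faces x = +-17, outer +-29 mm. Hinge posts y 178 to 222, top z 108. Between: block with fixed card stack, top z 66.
- hole_centre (a point): Centre of the lock hole, z = 85 mm over the table, midway between the cheeks. The hole is 18 mm wide and level along the press's x, through both cheeks and, when the bar is fully down, through the bar's end.
- near_mouth (a point): Centre of the lock hole's mouth in the outer face of the cheek nearer the robot (29 mm before hole_centre).
- bar (a joint): Hinge of the aluminium hold-down bar, rad: 0 = fully down, level (hard stop, holes in line); starts raised 0.45 to 0.9. Axis level along the press's x at y 200, z 85 mm. Bar 28 wide (x), 30 high, top z 100 when down; its end (tongue, 60 long, 40 high, 18 mm hole) lies 200 mm from the hinge. Friction holds it where left; about 2 to 8 N down on the thumb pad lowers it.
- thumb_pad (a point): Top of the ribbed black rubber pad (26 x 36 mm) on the bar, the place to press it down: 125 mm from the hinge along the bar and 18 mm above the line from hinge to hole; at the press's y = 75, z = 103 mm when the bar is down.
- step: Low plywood step, fixed, in front of the light table, 110 (x) x 400 (y) x 40 mm; origin on the table under its centre. Both pins and the magnifier stand on it, at z = 40 mm. The light table behind it (front at world x = 0.575 m, about 110 mm high) must not be hit by the gripper's body.
- long_pin: The longer lock pin, loose, about 120 g, lying level on the step. Origin under the middle of its black grip; x along the pin to its tip (yaw 1.05 to 1.95 rad: to the left), z up. Grip 40 (x) x 24 (y) x 56 mm (z); round steel collar 26 across, front face at x = 24; straight shank 14 across, 75 long, the last 12 mm tapering to 6; tip at x = 99. The pin's axis is at z = 28 mm.
- pin_seat (a point): Point on the long pin's axis 29 mm before the collar's front face (own x = 53, z = 28 mm); it comes to hole_centre when the pin is fully home, from either side. The tip then stands 17 mm out of the other cheek.
- short_pin: The shorter lock pin, too short to pass through both cheeks: same grip and collar, but a shank of only 40 mm (tip at x = 64 mm). The two pins may lie in each other's places. Not to be moved.
- loupe: Black stand magnifier, 36 mm across, 42 mm high, on the step between the pins; origin under its centre. Leave alone.
- blade_pack: Small yellow packet right of the step, 32 x 60 x 14 mm, origin under its centre. Leave alone.

How it is judged:
By the outcome, as a careful person would: the job done as asked, in the order asked, and still so for the second after the job is handed in, with the robot touching nothing.
It also fails if it takes over 64 s, if anything falls off the work surface, if the arm or the gripper's body presses on something with over 40 N, if the wrist force passes 120 N, or if a joint passes its speed limit or range.

## Working session

There is one attempt and no reset: what is moved stays moved. The work goes in short steps, Python scripts to look and compute and a shell command to move; the robot and the scene stay as the last step left them, time stands still between calls to the robot, and variables do not carry over. Pictures are saved under pics/ and viewed, at most 10 in all, crops included, and the job is handed in when it is done.

```bash
mkdir -p pics; ls
cat > h.py <<'E'
import numpy as np,cv2
from cell import r
from scipy.spatial.transform import Rotation as R
def snap(n,f):
    c=r.calibration(n); p,d=r.read_camera(n); cv2.imwrite('pics/'+f+'.png',p[:,:,::-1]); np.savez('pics/'+f+'.npz',p=p,d=d,K=c['K'],t=c['xyz'],o=c['orientation']); return p,d,c
def load(f):
    z=np.load('pics/'+f+'.npz'); return z['p'],z['d'],dict(K=z['K'],xyz=z['t'],orientation=z['o'])
def rot(o):
    o=np.array(o); return o if o.shape==(3,3) else R.from_rotvec(o).as_matrix()
def ray(c,u,v):
    d=rot(c['orientation'])@np.linalg.inv(c['K'])@np.array([u,v,1.]); return np.array(c['xyz']),d
def onz(c,u,v,z):
    t,d=ray(c,u,v); return t+d*(z-t[2])/d[2]
def cloud(c,d):
    v,u=np.mgrid[:480,:640]; K=np.array(c['K'])
    P=np.stack([(u-K[0,2])/K[0,0]*d,(v-K[1,2])/K[1,1]*d,d],-1)
    return P@rot(c['orientation']).T+np.array(c['xyz'])
E
python3 - <<'E'
from h import *
for n in('scene','top'):
    p,d,c=snap(n,n+'0'); print(n,c)
print(r.get_state())
a=cv2.imread('pics/scene0.png');b=cv2.imread('pics/top0.png')
E
```

```text
pics
scene {'K': array([[485.10470664,   0.        , 323.52280433],
       [  0.        , 485.10470664, 239.53935507],
       [  0.        ,   0.        ,   1.        ]]), 'xyz': array([-0.52614279,  0.683785  ,  0.68934648]), 'orientation': array([-1.12628751,  1.98730377, -1.21873815])}
top {'K': array([[520.18944712,   0.        , 317.50812328],
       [  0.        , 520.18944712, 240.77148075],
       [  0.        ,   0.        ,   1.        ]]), 'xyz': array([0.29135649, 0.06640947, 1.37780577]), 'orientation': array([-2.12367272,  2.10639704, -0.20851178])}
{'time': 0.1, 'joints': array([-1.50882765e+00,  2.59234255e-01,  1.53594023e+00, -2.34184663e-05,
        1.34801254e+00, -2.02815810e-01]), 'qd': array([ 0.0001778 , -0.00349921, -0.00220153, -0.00019686, -0.0015091 ,
        0.00079587]), 'joint_efforts': array([ 2.44059520e-03, -4.38205504e+01, -2.84644550e+01,  7.23492843e-02,
        3.61761893e-02, -4.98567510e-05]), 'position': array([ 0.14391119, -0.53033842,  0.21793356]), 'tcp_rot': array([-3.11252121e+00, -4.14506465e-01, -1.40373423e-04]), 'contact_force': array([-0.97377258,  0.05877916, -0.70998817]), 'wrist_torque': array([ 0.05838615, -0.03302462, -0.02971764]), 'grip_force': 0.0, 'finger_gap': 0.9985871876801122}
```

View pics/top0.png

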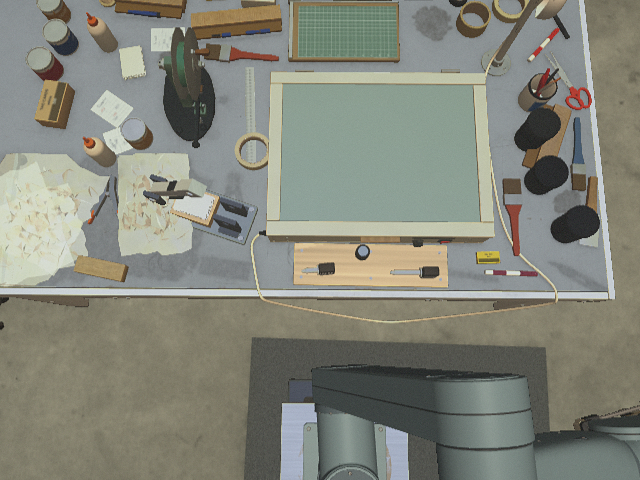

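View pics/scene0.png

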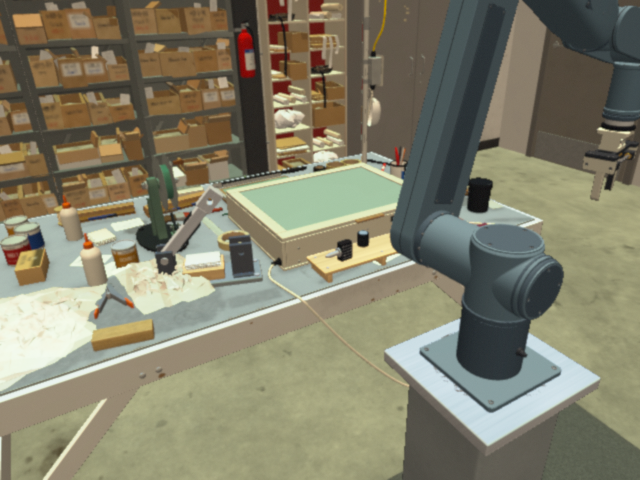

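The top view shows the press at about (120–257, 170–245). Its hinge is on the left and its cheeks are near (235, 210). The longer pin is the right one, with its grip at (430, 271) and tip at (390, 272). The short pin is at (320, 269), the loupe at (362, 252) and the packet at (487, 257).

Run:
```python
from h import *
p,d,c=load('top0'); W=cloud(c,d); hsv=cv2.cvtColor(p,cv2.COLOR_RGB2HSV)
print('table z',np.median(W[250:265,140:180,2]))
# press points: region
def rect(m,name):
    P=W[m][:,:2].astype(np.float32)
    if len(P)<4: print(name,len(P));return
    (cx,cy),(w,h),a=cv2.minAreaRect(P); print(name,len(P),'c',round(cx,4),round(cy,4),'wh',round(w,3),round(h,3),'ang',round(a,1),'z',np.median(W[m][:,2]).round(4))
u0=np.zeros((480,640),bool); 
reg=u0.copy(); reg[165:250,135:262]=1
Z=W[...,2]
rect(reg&(Z>.010)&(Z<.022),'base')
rect(reg&(Z>.055)&(Z<.075),'stack')
rect(reg&(Z>.10)&(Z<.115),'z108')
rect(reg&(Z>.13),'raised')
g=u0.copy(); g[255:285,380:445]=1
rect(g&(Z>.085)&(Z<.11),'longgrip'); rect(g&(Z>.055),'longall')
g=u0.copy(); g[255:285,300:340]=1
rect(g&(Z>.085)&(Z<.11),'shortgrip'); rect(g&(Z>.055),'shortall')
g=u0.copy(); g[240:290,285:455]=1
rect(g&(Z>.03)&(Z<.05),'step')
cr=np.vstack([cv2.resize(cv2.imread('pics/top0.png')[160:250,110:270],(800,450),interpolation=cv2.INTER_CUBIC)]); cv2.imwrite('pics/c1.png',cr)
m=reg&(Z>.13); P=W[m]; print(P[np.argmax(P[:,2])],P[P[:,2]>P[:,2].max()-.01].mean(0))
```

```text
table z 0.002449960718168831
base 1049 c 0.6638 0.3383 wh 0.211 0.233 ang 88.0 z 0.0168
stack 856 c 0.6392 0.4112 wh 0.293 0.097 ang 79.4 z 0.0665
z108 468 c 0.654 0.3897 wh 0.252 0.059 ang 71.6 z 0.1085
raised 787 c 0.5135 0.2446 wh 0.563 0.084 ang 47.3 z 0.2341
longgrip 163 c 0.4771 -0.2101 wh 0.024 0.039 ang 0.1 z 0.0962
longall 369 c 0.4116 -0.0676 wh 0.07 0.353 ang 30.7 z 0.0807
shortgrip 164 c 0.4836 0.0509 wh 0.025 0.044 ang 5.9 z 0.096
shortall 288 c 0.3972 0.0495 wh 0.197 0.083 ang 13.8 z 0.0927
step 5719 c 0.5057 -0.0665 wh 0.122 0.442 ang 0.1 z 0.0407
[0.29135649 0.06640947 1.37780577] [0.29135649 0.06640947 1.37780577]
```

View pics/c1.png

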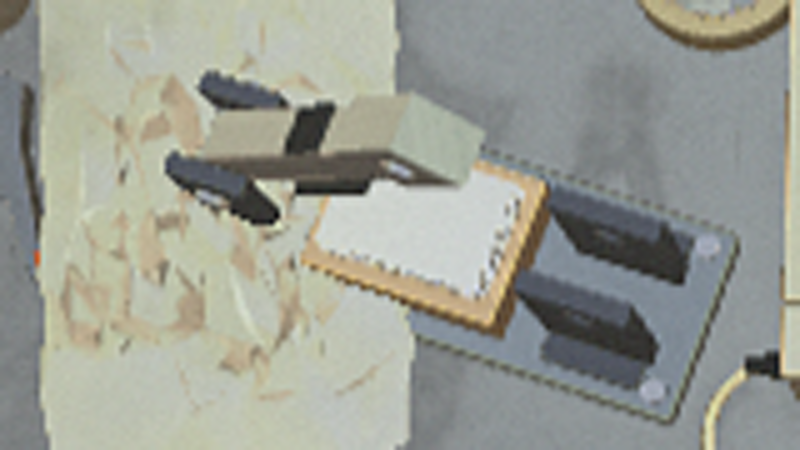

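```bash
cat >> h.py <<'E'
PS=-0.321; PO=np.array([.6237,.2986])
def w2p(W): 
    c,s=np.cos(PS),np.sin(PS); D=W[...,:2]-PO
    return np.stack([D[...,0]*c+D[...,1]*s,-D[...,0]*s+D[...,1]*c,W[...,2]],-1)
def p2w(x,y,z):
    c,s=np.cos(PS),np.sin(PS); return np.array([PO[0]+c*x-s*y,PO[1]+s*x+c*y,z])
def go(target,txyaw=None):
    s=r.get_state(); M=R.from_rotvec(s['tcp_rot']).as_matrix(); cur=np.arctan2(M[1,0],M[0,0])
    print('pos',s['position'].round(4),'txyaw',cur.round(4),'F',np.round(s['contact_force'],1),'gap',round(s['finger_gap'],3),'t',s['time'])
    if target is not None: print('travel(tool axes, no yaw first)',(M.T@(np.array(target)-s['position'])).round(4))
    if txyaw is not None: print('tool yaw',-((txyaw-cur+np.pi)%(2*np.pi)-np.pi))
E
python3 - <<'E'
from h import *
p,d,c=load('top0'); W=cloud(c,d); Q=w2p(W); Z=W[...,2]
m=(Z>.12)&(Z<.35)&(d>0)&(abs(Q[...,0])<.011)&(Q[...,1]>-.06)&(Q[...,1]<.23); P=Q[m]
print(len(P)); 
for a in range(-60,230,20):
    k=(P[:,1]*1000>a)&(P[:,1]*1000<a+20)
    if k.any(): print(a,k.sum(),np.median(P[k],0).round(4),P[k][:,2].max().round(4))
for t in np.arange(.45,.95,.05):
    # rotate about hinge by -t and measure height over hinge line
    u=(.2-P[:,1])*np.cos(t)+(P[:,2]-.085)*np.sin(t); h=-(.2-P[:,1])*np.sin(t)+(P[:,2]-.085)*np.cos(t)
    k=(u>.03)&(u<.165)&(h>.005); print(t.round(2),k.sum(),np.percentile(h[k],[20,50,80]).round(4) if k.any() else '')
go(p2w(0,.1,.3),np.pi/2+PS)
E
```

```text
433
20 46 [0.0004 0.0359 0.2473] 0.2538
40 107 [-2.00e-04  4.95e-02  2.59e-01] 0.2724
60 56 [-2.000e-04  6.830e-02  2.606e-01] 0.2732
80 49 [0.0003 0.0894 0.2387] 0.2503
100 43 [0.0006 0.1128 0.2053] 0.226
120 45 [-0.0003  0.13    0.1912] 0.2036
140 32 [0.0013 0.1516 0.163 ] 0.1794
160 38 [0.0009 0.1698 0.1432] 0.1544
180 17 [-0.0007  0.184   0.1269] 0.1304
0.45 192 [0.0411 0.0632 0.0721]
0.5 185 [0.0374 0.0569 0.0647]
0.55 180 [0.0342 0.0513 0.0578]
0.6 177 [0.0305 0.045  0.0504]
0.65 175 [0.0273 0.039  0.0435]
0.7 172 [0.0241 0.0317 0.0367]
0.75 171 [0.0213 0.0259 0.03  ]
0.8 171 [0.0183 0.0206 0.0232]
0.85 171 [0.0143 0.0155 0.017 ]
0.9 171 [0.0086 0.0111 0.0126]
pos [ 0.1439 -0.5303  0.2179] txyaw 0.2648 F [-1.   0.1 -0.7] gap 0.999 t 0.1
travel(tool axes, no yaw first) [ 0.7353 -0.7579 -0.0807]
tool yaw -0.9850068775832304
```

```bash
python3 -m pendant '{"travel":[[0,0,-0.05],[0,0,-0.05],[0.03,-0.05,-0.02],[0.03,-0.05,0],[0.03,-0.05,0],[0.03,-0.05,0],[0.03,-0.05,0],[0.03,-0.05,0]],"yaw":[0,0,0,0,0,0,0,0],"jaw":[1,1,1,1,1,1,1,1]}'
```

```text
time: 1.1
position: [0.2392, -0.1922, 0.3384]
tcp_rot: [-3.114, -0.413, -0.001]
contact_force: [0.6, 0.0, -0.1]
finger_gap: 0.187
grip_force: 0.0
```

```bash
python3 -m pendant '{"travel":[[0,0,0],[0,0,0],[0,0,0],[0,0,0],[0,0,0],[0,0,0]],"yaw":[-0.165,-0.165,-0.165,-0.165,-0.165,-0.16],"jaw":[1,1,1,1,1,1]}'; python3 -m pendant '{"travel":[[0.05,0.02,0],[0.05,0.02,0],[0.05,0.02,0],[0.05,0.02,0],[0.05,0.02,0],[0.05,0.02,0],[0.05,0.02,0],[0.05,0.02,0],[0.05,0.02,0],[0.05,0.01,0],[0.05,0.01,0],[0.05,0.01,0]],"yaw":[0,0,0,0,0,0,0,0,0,0,0,0],"jaw":[1,1,1,1,1,1,1,1,1,1,1,1]}'; python3 -c "
from h import *
go(p2w(0,.1316,.21),np.pi/2+PS)
snap('wrist','w1')"
```

```text
time: 1.85
position: [0.239, -0.1939, 0.3384]
tcp_rot: [-2.542, -1.844, -0.0]
contact_force: [-0.2, 0.2, 0.1]
finger_gap: 0.008
grip_force: 0.0
time: 3.35
position: [0.6283, 0.3103, 0.3379]
tcp_rot: [-2.548, -1.838, 0.002]
contact_force: [1.3, -0.1, 0.1]
finger_gap: 0.004
grip_force: 0.0
pos [0.6283 0.3103 0.3379] txyaw 1.2497 F [ 1.3 -0.1  0.1] gap 0.004 t 3.35
travel(tool axes, no yaw first) [ 0.1191 -0.0006  0.1278]
tool yaw -7.057644118102502e-05
```

View pics/w1.png

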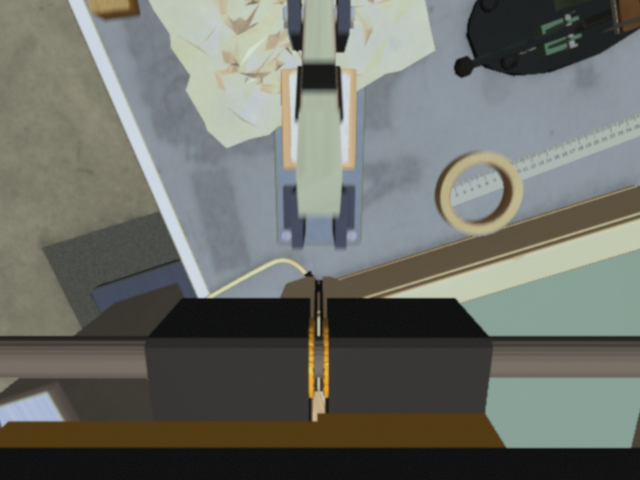

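The wrist view shows the bar centred on column 320 and straight up the image, with the thumb pad at (320, 77), so the press yaw and position hold.

```bash
python3 -m pendant '{"travel":[[0.04,0,0],[0.04,0,0],[0.039,0,0.02],[0,0,0.03],[0,0,0.04],[0,0,0.03],[0,0,0]],"yaw":[0,0,0,0,0,0,0],"jaw":[1,1,1,1,1,1,1]}'; python3 -m pendant '{"travel":[[0,0,0.012],[0,0,0.008],[-0.004,0,0.005],[-0.006,0,0.005],[0,0,0]],"yaw":[0,0,0,0,0],"jaw":[1,1,1,1,1]}'; python3 -c "
from h import *
go(p2w(0,.075,.103),np.pi/2+PS)"
```

```text
time: 4.28
position: [0.6635, 0.4209, 0.2143]
tcp_rot: [-2.547, -1.837, 0.012]
contact_force: [-0.0, 0.5, -0.1]
finger_gap: 0.005
grip_force: 0.0
time: 4.9
position: [0.6622, 0.4117, 0.1889]
tcp_rot: [2.548, 1.837, 0.0]
contact_force: [0.9, -0.0, 1.0]
finger_gap: 0.005
grip_force: 0.6
pos [0.6622 0.4117 0.1889] txyaw 1.2492 F [ 0.9 -0.   1. ] gap 0.005 t 4.9
travel(tool axes, no yaw first) [-0.0444 -0.0008  0.0859]
tool yaw -0.0005693432356244088
```

```bash
python3 -m pendant '{"travel":[[-0.006,0,0.009],[-0.006,0,0.009],[-0.008,0,0.011],[-0.007,0,0.01],[-0.006,0,0.01],[-0.004,0,0.012],[-0.004,0,0.012],[-0.002,0,0.008]],"yaw":[0,0,0,0,0,0,0,0],"jaw":[1,1,1,1,1,1,1,1]}'; python3 -m pendant '{"travel":[[0,0,0.004],[0,0,0.003],[0,0,0]],"yaw":[0,0,0],"jaw":[1,1,1]}'; python3 -c "
from h import *
go(p2w(0,.075,.103),np.pi/2+PS)"
```

```text
time: 5.9
position: [0.6482, 0.3714, 0.1064]
tcp_rot: [-2.548, -1.837, 0.001]
contact_force: [1.3, 1.1, 1.5]
finger_gap: 0.01
grip_force: 1.1
time: 6.28
position: [0.648, 0.371, 0.1033]
tcp_rot: [2.547, 1.838, -0.001]
contact_force: [-5.0, -4.2, 13.6]
finger_gap: 0.006
grip_force: 6.8
pos [0.648  0.371  0.1033] txyaw 1.25 F [-5.  -4.2 13.6] gap 0.006 t 6.275
travel(tool axes, no yaw first) [-0.0013 -0.0003  0.0003]
tool yaw 0.00020051025811618217
```

Contact reads 13.6 N at z = 0.1033, which looks like the hard stop. I'll press a little more to seat it, then retreat and verify from the cameras.

```bash
python3 -m pendant '{"travel":[[0,0,0.003],[0,0,0.003],[0,0,0],[0,0,-0.02],[0,0,-0.05],[0,0,-0.05],[-0.05,0,-0.05],[-0.06,0,-0.04],[-0.06,0,0],[-0.06,0,0],[-0.06,0,0],[0,0,0]],"yaw":[0,0,0,0,0,0,0,0,0,0,0,0],"jaw":[1,1,1,1,1,1,1,1,0.6,0.3,0,0]}'
python3 - <<'E'
from h import *
p,d,c=snap('wrist','w2'); W=cloud(c,d); Q=w2p(W); Z=W[...,2]
m=(d>0)&(abs(Q[...,0])<.011)
for a in range(-40,230,20):
    k=m&(Q[...,1]*1000>a)&(Q[...,1]*1000<a+20)
    if k.any(): print(a,k.sum(),np.median(Q[k],0).round(4))
m=(d>0)&(Z>.102)&(Z<.114)&(Q[...,1]<.06)&(Q[...,1]>-.06)&(abs(Q[...,0])<.05)
print(cv2.minAreaRect(Q[m][:,:2].astype(np.float32)*1000), Q[m][:,2].mean())
go([.4771,-.2101,.25],np.pi/2)
E
```

```text
time: 7.78
position: [0.56, 0.106, 0.2936]
tcp_rot: [2.552, 1.832, -0.003]
contact_force: [0.2, 1.5, -0.3]
finger_gap: 0.388
grip_force: 0.0
-40 1159 [ 0.     -0.0301  0.0801]
-20 44 [-0.0004 -0.019   0.0165]
((1.5306587219238281, -25.967613220214844), (58.05673599243164, 9.928719520568848), 0.39142850041389465) 0.1065424669302659
pos [0.5608 0.108  0.2936] txyaw 1.2465 F [-0.1  1.6  0.3] gap 0.431 t 7.825
travel(tool axes, no yaw first) [-0.3282  0.022   0.0436]
tool yaw -0.3242599724954225
```

View pics/w2.png

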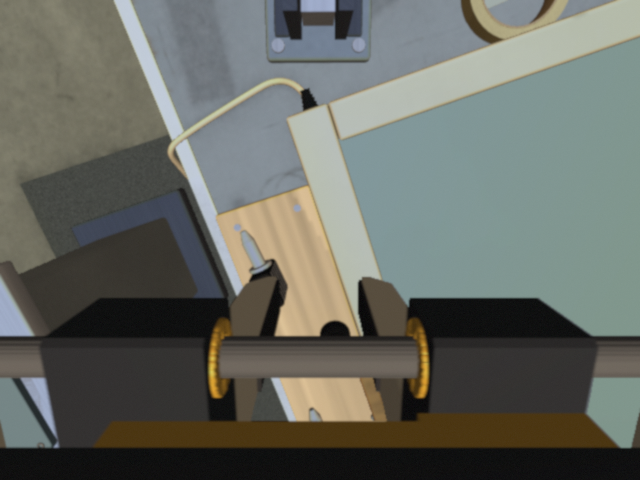

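The press end at (318, 30) shows the tongue lying down between the cheeks. The short pin is at (255, 260) and the loupe at (335, 330). Next I'll go behind the long pin for a close look.

```bash
python3 -m pendant '{"travel":[[0,0,0],[0,0,0],[-0.051,-0.01,0],[-0.051,-0.01,0],[-0.051,-0.01,0],[-0.051,-0.01,0],[-0.051,-0.01,0.01],[-0.051,-0.01,0.01],[-0.051,-0.01,0.01],[-0.051,-0.01,0.01],[0,0,0],[0,0,0]],"yaw":[-0.162,-0.162,0,0,0,0,0,0,0,0,0,0],"jaw":[0,0,0,0,0,0,0,0,0,0,0,0]}'
python3 - <<'E'
from h import *
p,d,c=snap('wrist','w3'); W=cloud(c,d); Z=W[...,2]
B=(d>0)&(W[...,0]>.42)&(W[...,0]<.54)&(W[...,1]>-.27)&(W[...,1]<-.08)
for lo,hi in((.09,.10),(.055,.086)):
    m=B&(Z>lo)&(Z<hi); n,l,s,_=cv2.connectedComponentsWithStats(m.astype(np.uint8))
    for i in range(1,n):
        if s[i,4]>60:
            P=W[l==i]; print(lo,s[i],cv2.minAreaRect(P[:,:2].astype(np.float32)*1000),P.mean(0).round(4),P.min(0).round(4),P.max(0).round(4))
go([.4771,-.2101,.15],np.pi/2)
E
```

```text
time: 9.32
position: [0.4835, -0.2977, 0.253]
tcp_rot: [-2.216, -2.224, -0.001]
contact_force: [0.1, 0.9, 0.1]
finger_gap: 0.496
grip_force: 0.0
0.09 [ 297   95   30   52 1515] ((478.49188232421875, -212.04052734375), (23.693809509277344, 39.518211364746094), 0.16687031090259552) [ 0.4786 -0.2121  0.0961] [ 0.4667 -0.2318  0.0917] [ 0.4904 -0.1923  0.099 ]
0.055 [ 297    0   30   99 1575] ((477.56134033203125, -154.9532470703125), (24.80341911315918, 74.63445281982422), 0.9159782528877258) [ 0.4781 -0.1549  0.0744] [ 0.4657 -0.1921  0.0669] [ 0.4906 -0.1176  0.0829]
pos [ 0.4836 -0.2974  0.2534] txyaw 1.5754 F [ 0.1  0.3 -0. ] gap 0.502 t 9.375
travel(tool axes, no yaw first) [ 0.0872 -0.0061  0.1035]
tool yaw 0.004599635320539974
```

View pics/w3.png

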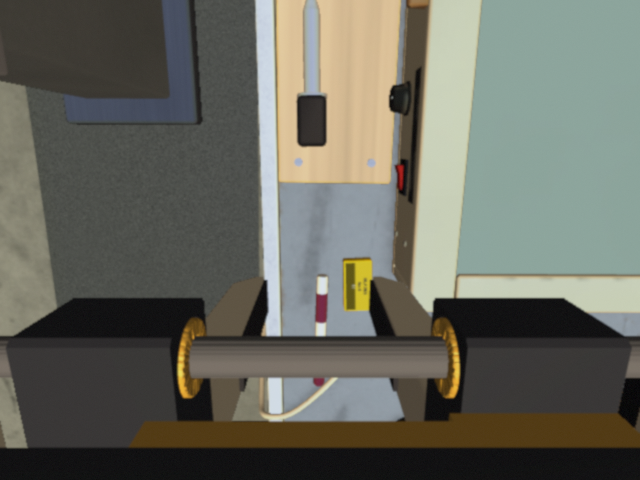

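The long pin lies straight, with its grip at (312, 120) and tip at about (312, 2). Now the grasp.

```bash
python3 -m pendant '{"travel":[[0.043,-0.002,0],[0.042,-0.003,0],[0,0,0.05],[0,0,0.05],[0,0,0.04],[0,0,0.03],[0,0,0.02],[0,0,0.014],[0,0,0]],"yaw":[0.004,0,0,0,0,0,0,0,0],"jaw":[0,0,0,0,0,0,0,0,0]}'; python3 -c "
from h import *
go([.4785,-.2121,.049],np.pi/2)"
```

```text
time: 10.5
position: [0.4776, -0.2126, 0.0491]
tcp_rot: [-2.22, -2.221, 0.0]
contact_force: [-0.6, 0.2, -0.0]
finger_gap: 0.497
grip_force: 0.0
pos [ 0.4776 -0.2126  0.0491] txyaw 1.5713 F [-0.6  0.2 -0. ] gap 0.497 t 10.5
travel(tool axes, no yaw first) [0.0005 0.0009 0.0001]
tool yaw 0.0005090184501392869
```

```bash
python3 -m pendant '{"travel":[[0,0,0],[0,0,0],[0,0,0],[0,0,0],[0,0,-0.01],[0,0,-0.03],[0,0,-0.05],[0,0,-0.05],[0,0,-0.03],[0,0,0]],"yaw":[0,0,0,0,0,0,0,0,0,0],"jaw":[1,1,1,1,1,1,1,1,1,1]}'; python3 -m pendant '{"travel":[[0,0,0],[0,0,0],[0,0,0],[0,0,0],[0,0,0],[0,0,0],[0,0,0],[0,0,0],[0,0,0],[0,0,0],[0,0,0],[0,0,0]],"yaw":[0.17,0.17,0.17,0.17,0.17,0.17,0.17,0.17,0.17,0.17,0.17,0.01],"jaw":[1,1,1,1,1,1,1,1,1,1,1,1]}'; python3 -c "
from h import *
PS=-.317
go(p2w(-.17,0,.215),PS)"
```

```text
time: 11.75
position: [0.4787, -0.2146, 0.2222]
tcp_rot: [2.219, 2.216, 0.001]
contact_force: [-0.0, 0.2, -1.8]
finger_gap: 0.257
grip_force: 29.9
time: 13.25
position: [0.4767, -0.2132, 0.2177]
tcp_rot: [-3.103, 0.484, 0.005]
contact_force: [-1.0, -0.7, -0.7]
finger_gap: 0.26
grip_force: 29.9
pos [ 0.4767 -0.2132  0.2177] txyaw -0.3093 F [-1.  -0.7 -0.7] gap 0.26 t 13.25
travel(tool axes, no yaw first) [-0.1857 -0.5343  0.0038]
tool yaw 0.0076914010680493305
```

```bash
python3 -m pendant '{"travel":[[-0.019,-0.049,0],[-0.019,-0.049,0],[-0.019,-0.049,0],[-0.019,-0.049,0],[-0.019,-0.049,0],[-0.019,-0.049,0],[-0.018,-0.048,0],[-0.018,-0.048,0],[-0.018,-0.048,0],[-0.018,-0.048,0],[0,-0.048,0],[0,0,0]],"yaw":[0,0,0,0,0,0,0,0,0,0,0,0],"jaw":[1,1,1,1,1,1,1,1,1,1,1,1]}'
python3 - <<'E'
from h import *
go(p2w(-.17,0,.077),-.317)
p,d,c=snap('wrist','w4'); W=cloud(c,d); Q=w2p(W); Z=W[...,2]
m=(d>0)&(Z>.104)&(Z<.112)&(abs(Q[...,1])<.045)&(abs(Q[...,0])<.05); print('cheeks',m.sum())
n,l,s,_=cv2.connectedComponentsWithStats(m.astype(np.uint8))
for i in range(1,n):
    if s[i,4]>60: P=Q[l==i]; print(s[i],cv2.minAreaRect(P[:,:2].astype(np.float32)*1000),P.mean(0).round(4))
m=(d>0)&(Z>.06)&(abs(Q[...,0])<.01)
for a in range(-40,230,20):
    k=m&(Q[...,1]*1000>a)&(Q[...,1]*1000<a+20)
    if k.any(): print(a,k.sum(),np.percentile(Q[k][:,2],[10,50,90]).round(4))
E
```

```text
time: 14.75
position: [0.4631, 0.354, 0.2177]
tcp_rot: [3.105, -0.475, -0.003]
contact_force: [-0.4, -0.2, -0.6]
finger_gap: 0.257
grip_force: 29.9
pos [0.4631 0.354  0.2177] txyaw -0.3035 F [-0.4 -0.2 -0.6] gap 0.257 t 14.75
travel(tool axes, no yaw first) [1.000e-04 1.800e-03 1.407e-01]
tool yaw 0.013520350482352228
cheeks 2328
[281   0  93   3 178] ((-12.891922950744629, -0.6484870910644531), (1.6547958850860596, 59.136940002441406), 0.6454635858535767) [-0.0128 -0.0047  0.1054]
[ 280    4   94   25 2150] ((-21.94322967529297, -0.47005462646484375), (12.807862281799316, 59.847503662109375), 0.11734765022993088) [-0.0224 -0.0004  0.1085]
```

View pics/w4.png

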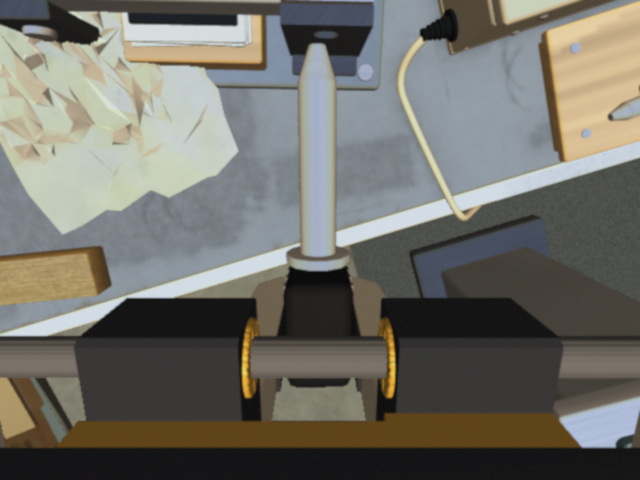

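The wrist view shows the shank running from the collar at (318, 258) to the tip at (317, 48). The near cheek is at (327, 30) with the hole just visible, and the tongue top reads z = 0.105, so the bar is down. I'll measure the pin in the hand next.

```bash
cat > pin.py <<'E'
from h import *
def pin(f,snapit=True):
    p,d,c=snap('wrist',f) if snapit else load(f)
    s=r.get_state(); M=R.from_rotvec(s['tcp_rot']).as_matrix(); T=(cloud(c,d)-s['position'])@M
    m=(d>0)&(T[...,0]>.025)&(T[...,0]<.095)&(abs(T[...,1])<.02)&(T[...,2]<.01)&(T[...,2]>-.05)
    P=T[m]; xs=[];C=[]
    for a in np.arange(.03,.084,.006):
        k=P[abs(P[:,0]-a)<.003[()] if False else abs(P[:,0]-a)<.003]
        if len(k)<10: continue
        mid=(np.percentile(k[:,1],2)+np.percentile(k[:,1],98))/2; C.append([a,mid,np.percentile(k[:,2],3)+.007])
    C=np.array(C); fy=np.polyfit(C[:,0],C[:,1],1); fz=np.polyfit(C[:,0],C[:,2],1)
    print('tool frame: slope y,z',fy[0].round(4),fz[0].round(4),'tip x',P[:,0].max().round(4))
    for x in(.053,.099):
        w=s['position']+M@np.array([x,np.polyval(fy,x),np.polyval(fz,x)]); print(x,'press',w2p(w).round(4))
    dirw=M@np.array([1,fy[0],fz[0]]); print('pin yaw',np.arctan2(dirw[1],dirw[0]).round(4),'pitch',dirw[2].round(4))
E
python3 - <<'E'
from pin import *
pin('w4',False); go(None)
E
```

```text
tool frame: slope y,z -0.0038 -0.0048 tip x 0.095
0.053 press [-0.1167  0.0037  0.2367]
0.099 press [-0.0707  0.0046  0.2369]
pin yaw -0.3013 pitch 0.0028
pos [0.4627 0.3522 0.2178] txyaw -0.3051 F [ 1.  -1.4 -1.2] gap 0.254 t 14.8pin.py:8: SyntaxWarning: 'float' object is not subscriptable; perhaps you missed a comma?
  k=P[abs(P[:,0]-a)<.003[()] if False else abs(P[:,0]-a)<.003]
```

```bash
sed -i 's/<.003\[()\] if False else abs(P\[:,0\]-a)//' pin.py; python3 -m pendant '{"travel":[[0,0.003,0.03],[0,0,0.05],[0,0,0.04],[0,0,0.025],[0,0,0.007],[0,0,0],[0,0,0]],"yaw":[0.018,0,0,0,0,0,0],"jaw":[1,1,1,1,1,1,1]}'
python3 - <<'E'
from pin import *
pin('w5'); go(None)
E
```

```text
time: 15.68
position: [0.4635, 0.3488, 0.0689]
tcp_rot: [-3.098, 0.513, -0.003]
contact_force: [0.1, 0.1, -1.8]
finger_gap: 0.257
grip_force: 29.9
tool frame: slope y,z -0.0019 -0.0026 tip x 0.095
0.053 press [-0.1149 -0.0025  0.0881]
0.099 press [-0.0689 -0.0028  0.0883]
pin yaw -0.3262 pitch 0.0044
pos [0.4635 0.3489 0.069 ] txyaw -0.3281 F [-0.3  0.2 -1.4] gap 0.254 t 15.725
```

View pics/w5.png

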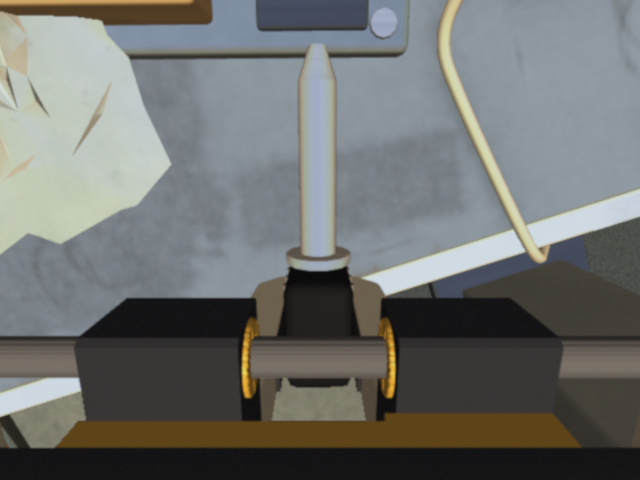

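Only the shank and the near cheek's lower edge, at (312, 27), are visible. The pin needs about 1.6 mm toward press +y and 3 mm down.

```bash
python3 -m pendant '{"travel":[[0,-0.0016,0.003],[0.01,0,0],[0.015,0,0],[0.015,0,0],[0,0,0]],"yaw":[-0.007,0,0,0,0],"jaw":[1,1,1,1,1]}'
python3 - <<'E'
from pin import *
pin('w6'); go(None)
E
python3 -m pendant '{"travel":[[0.008,0,0],[0.008,0,0],[0.008,0,0],[0,0,0]],"yaw":[0,0,0,0],"jaw":[1,1,1,1]}'; python3 -c "
from h import *
go(p2w(-.053,-.0005,.066),-.319)"
```

```text
time: 16.35
position: [0.5028, 0.3368, 0.0644]
tcp_rot: [-3.1, 0.505, -0.001]
contact_force: [-0.5, 0.0, -1.3]
finger_gap: 0.258
grip_force: 29.9
tool frame: slope y,z -0.0022 0.0483 tip x 0.095
0.053 press [-0.0748 -0.0011  0.0841]
0.099 press [-0.0288 -0.0011  0.0819]
pin yaw -0.3203 pitch -0.0486
pos [0.5018 0.337  0.0643] txyaw -0.3225 F [-0.2 -1.3 -1.3] gap 0.256 t 16.4
time: 16.9
position: [0.5254, 0.3298, 0.0649]
tcp_rot: [-3.1, 0.503, -0.004]
contact_force: [0.9, 0.1, 0.7]
finger_gap: 0.253
grip_force: 30.0
pos [0.5254 0.3298 0.0649] txyaw -0.3215 F [0.9 0.1 0.7] gap 0.253 t 16.9
travel(tool axes, no yaw first) [ 0.0502 -0.001  -0.001 ]
tool yaw -0.002515965840114376
```

The tip is 20 mm inside with almost no force. I'll trim 1 mm and continue.

```bash
python3 -m pendant '{"travel":[[0.006,-0.0007,-0.001],[0.008,0,0],[0.008,0,0],[0.008,0,0],[0,0,0]],"yaw":[0,0,0,0,0],"jaw":[1,1,1,1,1]}'; python3 -m pendant '{"travel":[[0.006,0,0],[0.006,0,0],[0.003,0,0],[0,0,0]],"yaw":[0,0,0,0],"jaw":[1,1,1,1]}';  python3 -c "
from h import *
go(p2w(-.053,-.0005,.066),-.319)"
```

```text
time: 17.52
position: [0.5532, 0.3207, 0.0653]
tcp_rot: [-3.101, 0.504, -0.0]
contact_force: [-0.6, -0.6, -1.3]
finger_gap: 0.252
grip_force: 30.0
time: 18.02
position: [0.567, 0.3163, 0.0655]
tcp_rot: [-3.101, 0.503, -0.0]
contact_force: [0.5, -0.5, -1.1]
finger_gap: 0.255
grip_force: 30.0
pos [0.567  0.3163 0.0655] txyaw -0.3216 F [ 0.5 -0.5 -1.1] gap 0.255 t 18.025
travel(tool axes, no yaw first) [ 0.0064 -0.0006 -0.0005]
tool yaw -0.002568167194896276
```

```bash
python3 -m pendant '{"travel":[[0.003,0,0],[0.003,0,0],[0.002,0,0],[0,0,0]],"yaw":[0,0,0,0],"jaw":[1,1,1,1]}';  python3 -m pendant '{"travel":[[0.002,0,0],[0.002,0,0],[0,0,0]],"yaw":[0,0,0],"jaw":[1,1,1]}';  python3 -c "
from h import *
go(p2w(-.053,-.0005,.066),-.319)"
```

```text
time: 18.52
position: [0.5718, 0.3147, 0.0655]
tcp_rot: [3.101, -0.502, -0.007]
contact_force: [-6.6, 3.2, 4.0]
finger_gap: 0.259
grip_force: 30.0
time: 18.9
position: [0.572, 0.3147, 0.0655]
tcp_rot: [3.101, -0.5, -0.017]
contact_force: [-18.7, 5.2, 9.1]
finger_gap: 0.253
grip_force: 30.0
pos [0.572  0.3147 0.0655] txyaw -0.3199 F [-18.7   5.2   9.1] gap 0.253 t 18.9
travel(tool axes, no yaw first) [ 0.0012 -0.0006 -0.0005]
tool yaw -0.0009472007222703915
```

```bash
python3 -m pendant '{"travel":[[-0.003,0,0],[0,0,0],[0,0,0],[0,0,0],[0,0,0]],"yaw":[0,0,0,0,0],"jaw":[1,1,0,0,0]}'
python3 - <<'E'
from h import *
p,d,c=snap('wrist','w7'); go(None)
cv2.imwrite('pics/c7.png',cv2.resize(cv2.imread('pics/w7.png')[100:400,200:440],(640,800))[:600])
E
```

```text
time: 19.52
position: [0.5758, 0.3134, 0.0657]
tcp_rot: [-3.101, 0.503, -0.001]
contact_force: [0.5, -0.1, -0.7]
finger_gap: 0.492
grip_force: 0.0
pos [0.5757 0.3134 0.0656] txyaw -0.3216 F [-0.2  0.2 -0.6] gap 0.491 t 19.575
```

View pics/c7.png

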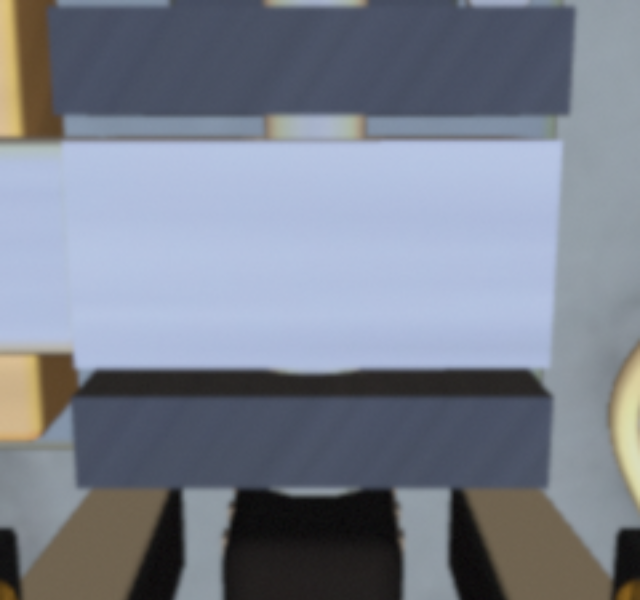

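The pin passes through the near cheek, the tongue and the far cheek, with the shank visible between the bar and far cheek and beyond. The collar sits tight under the near cheek's edge. I'll lift clear and check the seating depth.

```bash
python3 -m pendant '{"travel":[[0,0,-0.02],[0,0,-0.03],[0,0,-0.05],[0,0,-0.05],[-0.05,0,-0.05],[-0.05,0,0],[0,0,0]],"yaw":[0,0,0,0,0,0,0],"jaw":[0,0,0,0,0,0,0]}'
python3 - <<'E'
from h import *
go(None)
for n in('wrist','top'):
    p,d,c=snap(n,n+'8'); W=cloud(c,d); Q=w2p(W); Z=W[...,2]
    def ext(name,m):
        P=Q[m&(d>0)]
        if len(P)>5: print(n,name,len(P),cv2.minAreaRect(P[:,:2].astype(np.float32)*1000),np.median(P[:,2]).round(4))
    ext('grip',(Z>.107)&(Z<.118)&(Q[...,0]>-.09)&(Q[...,0]<-.031)&(abs(Q[...,1])<.016))
    ext('cheek',(Z>.1065)&(Z<.111)&(Q[...,0]>-.031)&(Q[...,0]<-.014)&(abs(Q[...,1])<.035))
    ext('tip',(Z>.075)&(Z<.1)&(Q[...,0]>.033)&(Q[...,0]<.07)&(abs(Q[...,1])<.012))
    ext('bar',(Z>.09)&(Z<.11)&(abs(Q[...,0])<.012)&(Q[...,1]>.1)&(Q[...,1]<.17))
E
```

```text
time: 20.45
position: [0.4833, 0.3445, 0.2612]
tcp_rot: [-3.101, 0.498, -0.001]
contact_force: [0.1, -0.4, 0.2]
finger_gap: 0.502
grip_force: 0.0
pos [0.4833 0.3445 0.2612] txyaw -0.3184 F [ 0.1 -0.4  0.2] gap 0.502 t 20.45
wrist grip 1428 ((-54.47685241699219, -0.43352699279785156), (23.536203384399414, 38.3299674987793), 89.61104583740234) 0.1093
wrist cheek 1351 ((-22.16870880126953, -0.3741321563720703), (12.041936874389648, 59.79838943481445), 0.0964793711900711) 0.1086
wrist bar 3125 ((0.015376091003417969, 134.9721221923828), (69.93328094482422, 23.97691535949707), 89.91307067871094) 0.1005
top grip 118 ((-55.37843704223633, 0.33657264709472656), (22.86000633239746, 37.79377746582031), 89.36994934082031) 0.1097
top cheek 73 ((-21.644283294677734, 0.4532203674316406), (14.904266357421875, 58.210906982421875), 0.5243794918060303) 0.109
top tip 16 ((38.87689971923828, -0.6638884544372559), (8.669910430908203, 11.036247253417969), 84.05082702636719) 0.0937
top bar 176 ((0.0750722885131836, 130.529052734375), (23.74104118347168, 59.73054885864258), 0.0604824461042881) 0.1008
```

The grip centre is about 26 mm from the cheek face, against 24 mm when home, so a 1–2 mm gap may remain. I'll push from behind with closed fingers to be sure.

```bash
python3 -c "
from h import *
go(p2w(-.105,-.0005,.078),-.319); print(w2p(r.get_state()['position']))"
```

```text
pos [0.4859 0.3434 0.26  ] txyaw -0.3204 F [1.2 0.7 0.3] gap 0.501 t 20.55
travel(tool axes, no yaw first) [ 0.0397 -0.0004  0.1821]
tool yaw -0.0014418936340145905
[-0.14488012 -0.00100453  0.26001983]
```

```bash
python3 -m pendant '{"travel":[[0,0,0],[0,0,0],[0.01,0,0.04],[0.01,0,0.05],[0,0,0.05],[0,0,0.03],[0,0,0.012],[0.01,0,0],[0.01,0,0],[0,0,0]],"yaw":[0,0,0,0,0,0,0,0,0,0],"jaw":[1,1,1,1,1,1,1,1,1,1]}'; python3 -m pendant '{"travel":[[0.006,0,0],[0.006,0,0],[0.005,0,0],[0.004,0,0],[0,0,0]],"yaw":[0,0,0,0,0],"jaw":[1,1,1,1,1]}'; python3 -c "
from h import *
go(None); print(w2p(r.get_state()['position']))"
```

```text
time: 21.8
position: [0.5261, 0.3306, 0.0793]
tcp_rot: [-3.099, 0.504, -0.005]
contact_force: [0.2, -0.8, 0.0]
finger_gap: 0.006
grip_force: 0.0
time: 22.42
position: [0.5433, 0.3242, 0.0777]
tcp_rot: [-3.101, 0.503, 0.002]
contact_force: [-2.4, 0.9, 1.2]
finger_gap: 0.007
grip_force: 1.2
pos [0.5433 0.3242 0.0777] txyaw -0.3213 F [-2.4  0.9  1.2] gap 0.007 t 22.425
[-0.0843156  -0.00108731  0.07769096]
```

```bash
for i in 1 2; do python3 -m pendant '{"travel":[[0.002,0,0],[0.002,0,0],[0,0,0]],"yaw":[0,0,0],"jaw":[1,1,1]}'; python3 -c "
from h import *
print(w2p(r.get_state()['position']),r.get_state()['contact_force'].round(1))"; done
```

```text
time: 22.8
position: [0.5438, 0.3241, 0.078]
tcp_rot: [-3.101, 0.501, 0.01]
contact_force: [-12.4, 5.2, 8.3]
finger_gap: 0.007
grip_force: 6.5
[-0.08387758 -0.00102311  0.07798483] [-12.4   5.2   8.3]
time: 23.18
position: [0.5441, 0.3241, 0.0783]
tcp_rot: [-3.101, 0.5, 0.019]
contact_force: [-21.9, 7.3, 16.6]
finger_gap: 0.006
grip_force: 12.0
[-0.08358308 -0.00096785  0.07830917] [-21.9   7.3  16.6]
```

```bash
python3 -m pendant '{"travel":[[-0.008,0,0],[-0.02,0,0],[-0.02,0,-0.03],[-0.01,0,-0.05],[0.0,0,-0.05],[0,0,-0.05],[0,0,0]],"yaw":[0,0,0,0,0,0,0],"jaw":[1,1,1,1,1,1,1]}'
python3 - <<'E'
from h import *
go(None)
p,d,c=snap('wrist','w9'); W=cloud(c,d); Q=w2p(W); Z=W[...,2]
col=(abs(Q[...,1])<.006)&(d>0)&(Z>.06)
us=np.where(col.any(1))[0]
# profile along press x on the grip's top and cheek
for lo in range(-80,-10,2):
    k=col&(Q[...,0]*1000>=lo)&(Q[...,0]*1000<lo+2)
    if k.any(): print(lo,k.sum(),np.median(Z[k]).round(4),end=' | ')
p,d,c=snap('scene','s9')
cv2.imwrite('pics/cs9.png',cv2.resize(cv2.imread('pics/s9.png')[210:310,140:290],(800,533),interpolation=cv2.INTER_CUBIC))
E
```

```text
time: 24.05
position: [0.4981, 0.3409, 0.2627]
tcp_rot: [-3.096, 0.501, -0.013]
contact_force: [0.6, 0.3, 0.5]
finger_gap: 0.002
grip_force: 0.0
pos [0.4981 0.3409 0.2627] txyaw -0.3211 F [0.6 0.3 0.5] gap 0.002 t 24.05
-74 45 0.1069 | -72 30 0.1081 | -70 45 0.1084 | -68 30 0.1084 | -66 45 0.1086 | -64 29 0.1087 | -62 45 0.1089 | -60 45 0.1091 | -58 30 0.1094 | -56 44 0.1094 | -54 30 0.1098 | -52 45 0.1097 | -50 45 0.1102 | -48 30 0.1099 | -46 45 0.1105 | -44 45 0.1104 | -42 30 0.1107 | -40 45 0.1103 | -38 44 0.1101 | -36 16 0.1083 | -34 29 0.0954 | -32 42 0.0955 | -30 25 0.0906 | -28 80 0.1076 | -26 46 0.1088 | -24 32 0.1084 | -22 42 0.1086 | -20 46 0.1087 | -18 44 0.1089 | -16 2 0.1073 | -14 69 0.1022 | -12 37 0.1056 |
```

View pics/cs9.png

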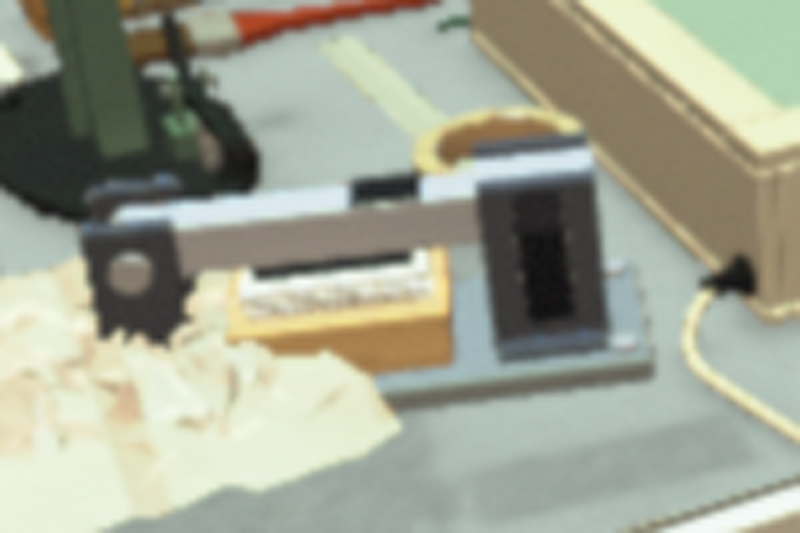

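The bar is level on the stack. The collar is against the cheek: a 23 N push hit a hard stop. The slight droop of the pin matches the hole's play.

```bash
python3 -c "
from cell import r
print(r.sign_off())"
```

```text
the job is handed in; nothing more can be done
None
```

The bar is fully down and locked by the longer pin, which is released with its collar at the cheek and drooping slightly within the hole's play. I did not touch the short pin, magnifier or packet. The job was handed in at about 24 s.

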